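Click the loose deck board into the counter display stand

ROBOT

A 6-joint arm with a two-finger parallel gripper is mounted at the origin on the work surface. World frame = base frame: x ahead of the robot, y to its left, z up, the work surface at z = 0. Lengths are in m, angles in rad, forces in N, time in s.
With the tool pointing down it reaches from about 0.35 to 0.775 m from the base axis. Payload 7.3 kg.
Tool frame: the origin (TCP) lies on the centre line of the jaws, within the pads' length; the fingertips stand 11 mm ahead of it and the grasp point (between the pads) lies 8 mm behind it; y points along the fingers, z is the direction in which the jaws open and shut, and the axes are right-handed (so a half turn about y gives the same grasp; the last joint's range is limited). The gripper opens to 92 mm and grips with 3 to 60 N. Pads are 19 mm wide; open, the fingers measure 130 mm over their backs; the gripper's body (75 mm by 190 mm) begins 47 mm behind the grasp point.
Start: joints at [-1.429, 0.342, 1.524, -0, 1.275, -0.146], TCP at [0.149, -0.503, 0.238] pointing down, gripper open.
Joint ranges: [-2.53, 2.53], [-0.77, 2.02], [0.04, 2.7], [-1, 4.14], [0.28, 2.66], [-3.11, 3.11]. Speed limits (rad/s): [2.57, 2.57, 3.14, 3.14, 3.14, 3.14].

INTERFACE

Orientations are given as [roll, pitch, yaw] about the fixed x, y, z axes, in that order (R = Rz(yaw) Ry(pitch) Rx(roll)).
In Python, from cell import robot, cams gives the robot as it stands.
- The arm moves only by the tool apply_moves, never from a script. Its argument "plan" is a list of rows, each a list of 7 numbers: the shift along the tool's x, y, z in m, then the turn, a rotation vector about the tool's x, y, z in degrees, then the gripper command: -1 is fully open, 1 is shut, values between are in proportion. A call has exactly 5 rows; each row is the pose to reach, as a shift and turn from the pose commanded when the call began, along the tool's axes at that moment; what a row does not reach only later rows make up. A row lasts 1/8 s, in which the tool goes at most 62.5 mm and 10.7 degrees, less where a joint would pass 70% of its speed; a pose out of reach is approached as far as the arm can. A call with a gripper value outside its range is refused whole. The fingers move at their own pace and stop on an object; "squeeze" is the grip in N (left out, the last holds). Time passes only in rows, so rows that repeat a pose let the fingers close, or fill a call up. It gives the time, the measured TCP pose, the force and the opening at its end, in the units of the state.
- robot.observe(): the state, without advancing time (a new reading comes with each control period).
- cams.read_camera(name): name is "side" or "top" or "wrist"; returns the picture (400x640x3 uint8, blue, green, red); there is no depth.
- cams.calibration(name): a dict with "fx", "fy", "cx", "cy" (pixels), "extrinsics" (4x4, takes a point from world to camera coordinates); the wrist camera has in their place "T_tool_cam" (4x4, takes a point from camera to tool coordinates, whose origin is the TCP and whose axes are the tool frame's). Camera axes: x right, y up, looking along -z (the intrinsics and any distortion apply to the point x, -y, -z); pixel columns grow to the right and rows downward; lengths in m; the calibration is good to about 2 mm. The wrist camera is an equidistant fisheye: a pixel r from the principal point sees the ray r / f radians off the axis. A picture is of the moment at which its call begins: read the wrist's pose just before it. calibration takes no time and is no camera call.
- robot.hand_in(): hands the job in, once; it reports no verdict.
The state is a dict: "time": time; "qpos": joint angles; "qvel": joint speeds; "joint_efforts": joint torques, N m; "tool_pos": TCP position; "tool_rot": TCP orientation; "contact_force": force on the tool from outside, world axes, zero at the start; "torque": the same for the moment, N m; "opening": finger opening in m.
Only numpy, scipy, OpenCV 4.12 (cv2) and the standard library are available. Lean on these libraries where they do the work, as an engineer would, in place of code of your own. Each camera call takes 0.05 s, during which the arm holds its last target. There are 200 camera calls.

TASK

Pick up the loose tongued deck board by its upright rail, angle its tongue down into the groove under the lip of the display stand's fixed deck, push it fully home, and lower it flat onto the stand's bearers so that the joint locks, its ends in line with the fixed deck's. Feel your way: never press or push the board hard against the stand, and leave the other things on the counter and the stand where they are. Let go of the board at the end.

Things in the scene. Friction and masses are not known exactly. Their poses are not given: they have to be found in the camera images.
- rail (a point): Centre of the upright rail on the loose plain-wood deck board, the place to grip: rail 12 mm thick (x), 130 long (y), 36 tall; its top is 18 mm above this point, the slab's top 18 below, the underside 36 below. Axes are the board's: -x to the tongued edge, y along the rail, z up. The slab is 90 (x) by 140 (y) by 18 mm, 0.2-0.4 kg, lying flat, tongue roughly towards the robot.
- tongue (a point): Middle of the lower edge of the tongue's tip: 60 mm to -x of the rail point and 32 mm below it, in board axes. Tongue 5 mm thick, 15 mm long, all along the -x face, 4 to 9 mm above the underside. The lip above the groove overhangs its back wall by 8 mm, its top 14 mm above the groove floor. It goes home only with the board tilted 14 to 21 degrees about y, free (+x) edge up.
- channel (a point): Inner edge of a channel in the board's underside, 39 mm to -x of the rail point, 36 mm below: 15 mm wide (to +x), 5.5 deep; a 6 mm heel is left outside it. It takes the edging's ridge (inner face 23 mm to +x of the groove's back wall, 8 thick, 90 long, top 1.2 above the groove floor). Lowered with the tongue within 1.5 mm of the back wall, the heel drops behind the ridge; otherwise it hangs up.
- board: The loose deck board as a whole; origin at the centre of the slab's underside, axes as at rail.
- stand: Plain-wood display stand, fixed to the counter, 160 (x) by 144 (y) mm, origin under its centre. The near (-x) half carries the fixed deck, 48 mm high, with a grooved edging strip in its front; the far half is open and takes the board. The edging sits firmly, but anywhere from 6 mm in (-x) to 6 mm out (+x) of its nominal place; this is not measured: feel for it.
- groove (a point): NOMINAL inner bottom corner of the edging's groove (foot of its back wall), mid-length, 33 mm above the counter; the real one is up to 6 mm to -x or +x of it, at this height. The tongue point comes there when home. Axes: x out of the groove, y along it, z up; the board enters towards -x. From the real corner the level floor runs 13.5 mm to +x; groove height 8.8 mm. All rigid.
- bearer (a point): Middle of the far bearer bar's top, 30 mm above the counter, 99.5 mm to +x of the nominal groove point; the board's underside rests on it and on a bar at 44 to 56 mm, so the tongue point ends 1 mm above the groove's floor. Keep the board's force on the stand below 25 N: about 6 N of push is enough. Ends in line means within 8 mm.
- eraser: Small white eraser, 43 by 18 by 12 mm, bystander on the counter. Leave it alone; origin under its centre.
- tape_roll: Roll of tape lying flat, 52 mm wide, 18 high, bystander. Leave it alone; origin under its centre.
- deck_eraser: Small white eraser, 43 by 18 by 12 mm, bystander lying on the rear of the stand's fixed deck. Leave it alone; origin under its centre.
- calculator: Desk calculator, 150 by 100 by 20 mm, bystander at the left. Leave it alone; origin under its centre.
- notebooks: Pile of three notebooks, 210 by 148 by 24 mm, bystander at the right. Leave it alone; origin under its centre.
Not all that is in view belongs to the job. What is shaped like the board but pink is not meant. Leave any red look-alike of the stand alone.

How it is judged:
On the way:
1. the board, held at a tilt, has brought its tongue tip to the groove (x of tongue in the frame of groove between -0.008 and 0.0085 m and z of tongue in the frame of groove between -0.003 and 0.004 m and angle between rail's own z axis and vertical above 0.17 rad), for 0.1 s.
At the end, for the whole second after the job is handed in: The board lies flat on the bearers (tilt under 0.03 rad), tongue locked in: its point -8 to 9 mm out from the nominal groove point, within 8 mm of it along the groove, -2 to 3 mm above it, parallel within 0.03 rad; at rest and released (x of tongue in the frame of groove between -0.008 and 0.009 m and y of tongue in the frame of groove between -0.008 and 0.008 m and z of tongue in the frame of groove between -0.002 and 0.003 m and angle between rail's own z axis and vertical below 0.03 rad and angle between the y axis of tongue and the y axis of groove, either way round below 0.03 rad and contact force between the fingers and board below 0.05 N and linear speed of board below 0.01 m/s); the robot touches nothing.
It fails at once if the board is pressed against the stand with more than 25 N (contact force between board and stand above 25 N).
It fails at once if a bystander is moved more than 20 mm (distance of any of eraser, tape_roll, deck_eraser, calculator, notebooks from where it was at the start of the episode above 0.02 m).
It also fails if it takes over 72 s, if anything falls off the work surface, if the arm or the gripper's body presses on something with over 40 N, if the wrist force passes 120 N, or if a joint passes its speed limit or range.

## Working session

There is one attempt and no reset: what is moved stays moved. The work goes in short steps, Python scripts to look and compute and a tool call to move; the robot and the scene stay as the last step left them, time stands still between calls to the robot, and variables do not carry over. Pictures are saved under pics/ and viewed, about 8 in all and at most 12, crops included, and the job is handed in when it is done.

Besides the shell and the picture viewer there is one more tool, called after "Call:" as name(argument=value, ...) on one line, values as JSON. apply_moves: Moves the arm, as the interface text tells. Its arguments: {"type":"object","properties":{"plan":{"type":"array","items":{"type":"array","items":{"type":"number"}}},"squeeze":{"type":"number"}},"required":["plan"]}

```bash
ls; mkdir -p pics; python3 - <<'E'
from cell import robot,cams
import cv2,numpy as np
np.set_printoptions(precision=4,suppress=True)
s=robot.observe();print(s)
for n in ("side","top","wrist"):
    im=cams.read_camera(n);cv2.imwrite(f"pics/{n}0.png",im);print(n,cams.calibration(n))
cv2.imwrite("pics/both0.png",np.vstack([cv2.imread("pics/top0.png")]))
E
```

```text
pics
{'time': 0.0, 'qpos': array([-1.429 ,  0.3427,  1.525 ,  0.    ,  1.2754, -0.146 ]), 'qvel': array([ 0.0007, -0.0004,  0.0008,  0.0005, -0.0009, -0.0022]), 'joint_efforts': array([  0.0018, -43.1233, -24.4221,   0.0719,   0.0561,  -0.0001]), 'tool_pos': array([ 0.149 , -0.503 ,  0.2371]), 'tool_rot': array([-1.5723,  0.0002, -2.8538]), 'contact_force': array([0.9786, 0.3389, 0.2269]), 'torque': array([0.0142, 0.0342, 0.0346]), 'opening': 0.09183441392792166}
side {'fx': 406.17321891502263, 'fy': 406.17321891502263, 'cx': 320.5736820249406, 'cy': 202.49971415002128, 'extrinsics': array([[-0.9941, -0.1079, -0.0093,  0.4232],
       [ 0.0645, -0.6591,  0.7493, -0.0761],
       [-0.087 ,  0.7443,  0.6622, -1.1904],
       [ 0.    ,  0.    ,  0.    ,  1.    ]])}
top {'fx': 436.69543212381694, 'fy': 436.69543212381694, 'cx': 317.91253782521676, 'cy': 202.48161005208186, 'extrinsics': array([[-0.0203, -0.9998, -0.0069,  0.0297],
       [ 0.9802, -0.0213,  0.1967, -0.4649],
       [-0.1968, -0.0028,  0.9804, -1.327 ],
       [ 0.    ,  0.    ,  0.    ,  1.    ]])}
wrist {'fx': 309.70691628693146, 'fy': 309.70691628693146, 'cx': 315.31210317909625, 'cy': 200.5139684612213, 'T_tool_cam': array([[ 0.0011, -0.9564, -0.2921, -0.0785],
       [-0.0007,  0.2921, -0.9564, -0.147 ],
       [ 1.    ,  0.0013, -0.0003,  0.0016],
       [ 0.    ,  0.    ,  0.    ,  1.    ]])}
```

View pics/top0.png

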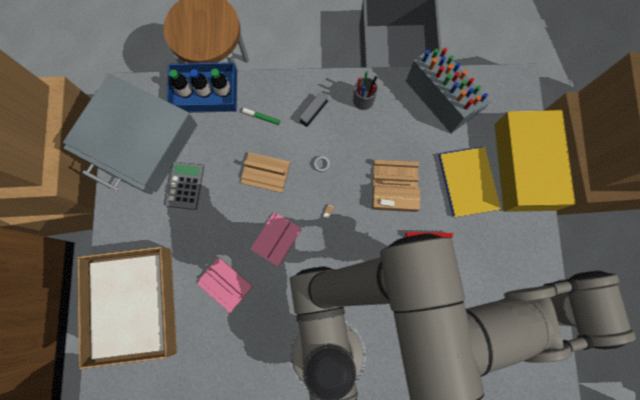

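View pics/side0.png

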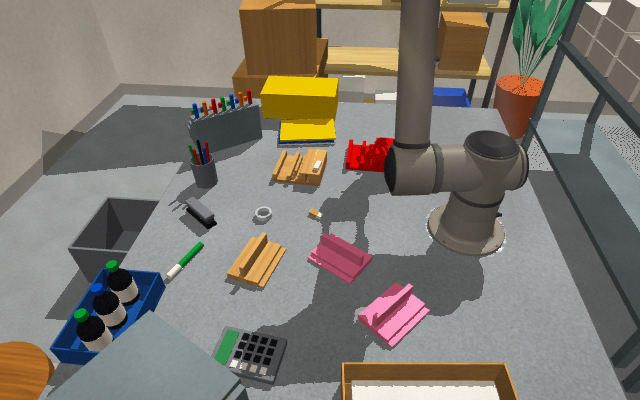

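The top view shows the plain board at about (265,172), with its rail as a line running left to right. The stand is at about (396,185), the tape at (321,163) and the eraser at (328,210). I'll enlarge both for measuring.

```bash
cat > h.py <<'E'
import numpy as np,cv2
from cell import robot,cams
from scipy.spatial.transform import Rotation as R
np.set_printoptions(precision=4,suppress=True)
def ray(n,uv):
    c=cams.calibration(n);u,v=uv
    E=c["extrinsics"];d=np.array([(u-c["cx"])/c["fx"],-(v-c["cy"])/c["fy"],-1])
    return -E[:3,:3].T@E[:3,3],E[:3,:3].T@d
def plane(n,uv,z):
    o,d=ray(n,uv);return o+d*(z-o[2])/d[2]
def proj(n,p):
    c=cams.calibration(n);E=c["extrinsics"];q=E[:3,:3]@p+E[:3,3]
    return np.array([c["cx"]+c["fx"]*q[0]/-q[2],c["cy"]-c["fy"]*q[1]/-q[2]])
E
python3 - <<'E'
from h import *
im=cv2.imread("pics/top0.png")
a=cv2.resize(im[145:200,235:300],None,fx=6,fy=6,interpolation=cv2.INTER_CUBIC)
b=cv2.resize(im[152:217,364:429],None,fx=6,fy=6,interpolation=cv2.INTER_CUBIC)
h=max(a.shape[0],b.shape[0]);a=np.vstack([a,np.zeros((h-a.shape[0],a.shape[1],3),np.uint8)])
cv2.imwrite("pics/crop1.png",np.hstack([a,b]))
hsv=cv2.cvtColor(im,cv2.COLOR_BGR2HSV)
m=cv2.inRange(hsv,(8,70,60),(22,255,255))
for (x0,y0,x1,y1) in ((230,140,300,205),(360,150,430,220)):
    mm=np.zeros_like(m);mm[y0:y1,x0:x1]=m[y0:y1,x0:x1]
    c=max(cv2.findContours(mm,0,2)[0],key=cv2.contourArea)
    r=cv2.minAreaRect(c);print(r,cv2.boxPoints(r).round(1).tolist())
    for p in cv2.boxPoints(r): print([plane("top",p,z)[:2].round(4).tolist() for z in (0.018,0.048)])
E
```

```text
((264.3098449707031, 171.80819702148438), (44.49089050292969, 32.00824737548828), 13.240520477294922) [[239.0, 182.3000030517578], [246.3000030517578, 151.10000610351562], [289.6000061035156, 161.3000030517578], [282.29998779296875, 192.5]]
[[0.5434, 0.2747], [0.5358, 0.269]]
[[0.6485, 0.2521], [0.6387, 0.247]]
[[0.6105, 0.1098], [0.6014, 0.1077]]
[[0.5065, 0.1343], [0.4997, 0.1317]]
((396.0, 185.0), (50.0, 46.0), 90.0) [[373.0, 160.0], [419.0, 160.0], [419.0, 210.0], [373.0, 210.0]]
[[0.6089, -0.1631], [0.5998, -0.1592]]
[[0.6055, -0.3133], [0.5965, -0.3061]]
[[0.4395, -0.3023], [0.4342, -0.2954]]
[[0.4427, -0.1556], [0.4373, -0.1518]]
```

View pics/crop1.png

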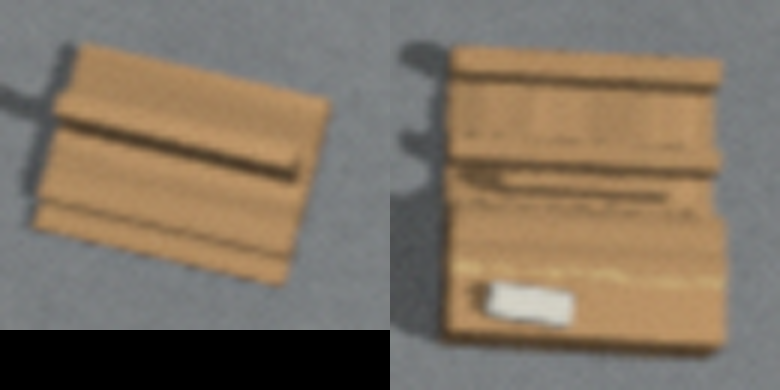

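```bash
python3 - <<'E'
from h import *
A=lambda x,y:(235+x/6-.4,145+y/6-.4); B=lambda x,y:(364+(x-390)/6-.4,152+y/6-.4)
print("cam",ray("top",(0,0))[0])
for nm,p,q,z in (("slabfar",A(80,45),A(328,100),.018),("slabnear",A(40,198),A(285,256),.018),("railtopfar",A(62,93),A(297,152),.054),("railtopnear",A(62,118),A(297,175),.054)):
    p,q=plane("top",p,z),plane("top",q,z);print(nm,p,q,"len",np.linalg.norm(p-q),"yaw",np.arctan2(-(p-q)[0],(p-q)[1]),(p+q)/2)
for nm,p,q,z in (("far",B(455,47),B(720,60),.03),("deckfar",B(448,207),B(725,215),.048),("decknear",B(445,330),B(722,344),.048),("bar2far",B(455,150),B(720,158),.03)):
    p,q=plane("top",p,z),plane("top",q,z);print(nm,p,q,"len",np.linalg.norm(p-q),"yaw",np.arctan2(-(p-q)[0],(p-q)[1]),(p+q)/2)
s=robot.observe();R0=R.from_euler("xyz",s["tool_rot"]);print(R0.as_matrix())
for yaw in (-.261,-.261+np.pi):
    Z=np.array([np.cos(yaw),np.sin(yaw),0]);Y=np.array([0,0,-1.]);X=np.cross(Y,Z)
    Rt=R.from_matrix(np.c_[X,Y,Z]);print((R0.inv()*Rt).as_rotvec(degrees=True), R0.inv().apply(np.array([.57,.19,.24])-s["tool_pos"]))
E
```

```text
cam [0.1951 0.0161 1.3927]
slabfar [0.6451 0.2468 0.018 ] [0.6107 0.111  0.018 ] len 0.14010463766538545 yaw -0.2481567989226649 [0.6279 0.1789 0.018 ]
slabnear [0.559  0.2675 0.018 ] [0.5238 0.1348 0.018 ] len 0.13729302787875997 yaw -0.2593746696894055 [0.5414 0.2012 0.018 ]
railtopfar [0.6069 0.25   0.054 ] [0.5716 0.1251 0.054 ] len 0.12980924696067492 yaw -0.2753736672843444 [0.5892 0.1876 0.054 ]
railtopnear [0.593  0.2499 0.054 ] [0.559  0.1252 0.054 ] len 0.12925013179309855 yaw -0.2666947644465554 [0.576  0.1875 0.054 ]
far [ 0.6071 -0.1662  0.03  ] [ 0.5966 -0.3088  0.03  ] len 0.14290770253969984 yaw -0.07356015510367217 [ 0.6018 -0.2375  0.03  ]
deckfar [ 0.514  -0.1561  0.048 ] [ 0.5065 -0.3015  0.048 ] len 0.1455966666236575 yaw -0.05171815050233672 [ 0.5103 -0.2288  0.048 ]
decknear [ 0.4481 -0.1516  0.048 ] [ 0.4376 -0.2954  0.048 ] len 0.14422253855577208 yaw -0.07317153371625873 [ 0.4429 -0.2235  0.048 ]
bar2far [ 0.5496 -0.1636  0.03  ] [ 0.5421 -0.3052  0.03  ] len 0.14177434161441277 yaw -0.053362482159468864 [ 0.5458 -0.2344  0.03  ]
[[-0.9589 -0.0001  0.2838]
 [-0.2838  0.0011 -0.9589]
 [-0.0002 -1.     -0.0011]]
[  0.052  -58.5583  -0.0436] [-0.6004 -0.0021 -0.5452]
[  0.0506 121.4417   0.0605] [-0.6004 -0.0021 -0.5452]
```

Call:
apply_moves(plan=[[-0.04,0,-0.0363,0,-10,0,-1],[-0.08,0,-0.0727,0,-20,0,-1],[-0.12,0,-0.109,0,-30,0,-1],[-0.16,0,-0.1453,0,-40,0,-1],[-0.2,0,-0.1817,0,-50,0,-1]])

```text
time: 0.78
tool_pos: [0.2898, -0.2708, 0.2377]
tool_rot: [-1.571, -0.0, -1.976]
contact_force: [1.2, 0.0, -0.3]
opening: 0.0917
```

```bash
cat >> h.py <<'E'
def boardR(yaw,tilt=0):  # tool rotation for gripping board: z=board x, y=-board z; tilt>0 raises +x edge
    M=(R.from_euler("z",yaw)*R.from_euler("y",-tilt)).as_matrix()
    Z=M[:,0];Y=-M[:,2];return R.from_matrix(np.c_[np.cross(Y,Z),Y,Z])
def rel(p,Rt):
    s=robot.observe();R0=R.from_euler("xyz",s["tool_rot"])
    print("t",s["time"],"pos",s["tool_pos"],"open",s["opening"],"F",s["contact_force"])
    print("shift mm",1e3*R0.inv().apply(np.array(p)-s["tool_pos"]),"turn",(R0.inv()*Rt).as_rotvec(degrees=True))
def wrist_ray(uv,s):
    c=cams.calibration("wrist");d=np.array([uv[0]-c["cx"],uv[1]-c["cy"]]);r=np.hypot(*d);th=r/c["fx"]
    v=np.array([np.sin(th)*d[0]/r,-np.sin(th)*d[1]/r,-np.cos(th)]);T=c["T_tool_cam"];R0=R.from_euler("xyz",s["tool_rot"])
    return R0.apply(T[:3,3])+s["tool_pos"],R0.apply(T[:3,:3]@v)
def wplane(uv,z,s):
    o,d=wrist_ray(uv,s);return o+d*(z-o[2])/d[2]
E
python3 -c "
from h import *
rel([.583,.188,.2],boardR(-.262))"
```

```text
t 0.775 pos [ 0.2898 -0.2708  0.2377] open 0.0917395535403045 F [ 1.1645  0.0158 -0.2706]
shift mm [-537.2748   37.6827   88.6171] turn [-0.0137 -8.2011  0.0029]
```

Call:
apply_moves(plan=[[-0.054,0,0.009,0,-2,0,-1],[-0.108,0,0.018,0,-4,0,-1],[-0.162,0,0.027,0,-6,0,-1],[-0.216,0,0.036,0,-8.2,0,-1],[-0.27,0,0.045,0,-8.2,0,-1]])

```text
time: 1.4
tool_pos: [0.4389, -0.0411, 0.2377]
tool_rot: [-1.571, -0.0, -1.837]
contact_force: [0.5, -1.7, 0.1]
opening: 0.0916
```

```bash
python3 -c "
from h import *
im=cams.read_camera('wrist');cv2.imwrite('pics/w1.png',im)
rel([.583,.188,.2],boardR(-.262))"
```

```text
t 1.45 pos [ 0.4414 -0.0363  0.2377] open 0.09183614226475517 F [0.6999 3.5103 0.241 ]
shift mm [-253.3788   38.7732   77.9761] turn [-0.092  -0.1333 -0.2063]
```

Call:
apply_moves(plan=[[-0.054,0.0,0.016,0,0,0,-1],[-0.108,0.01,0.032,0,0,0,-1],[-0.162,0.02,0.048,0,0,0,-1],[-0.21,0.03,0.064,0,0,0,-1],[-0.252,0.037,0.077,0,0,0,-1]])

```text
time: 2.08
tool_pos: [0.5795, 0.1816, 0.1997]
tool_rot: [-1.572, -0.001, -1.837]
contact_force: [-0.4, -0.9, 0.7]
opening: 0.0918
```

Call:
apply_moves(plan=[[0,0,0,0,0,0,-1],[0,0,0,0,0,0,-1],[0,0,0,0,0,0,-1],[0,0,0,0,0,0,-1],[0,0,0,0,0,0,-1]])

```text
time: 2.7
tool_pos: [0.579, 0.1794, 0.2011]
tool_rot: [-1.57, 0.0, -1.839]
contact_force: [-0.7, -1.0, 0.5]
opening: 0.0917
```

```bash
python3 -c "
from h import *
im=cams.read_camera('wrist');cv2.imwrite('pics/w2.png',im)
rel([.583,.188,.2],boardR(-.262))"
```

```text
t 2.75 pos [0.579  0.1795 0.201 ] open 0.0917143221539873 F [-0.7731 -0.0392  0.3878]
shift mm [-9.2505  1.0088  1.6136] turn [-0.0231 -0.333  -0.0035]
```

View pics/w2.png

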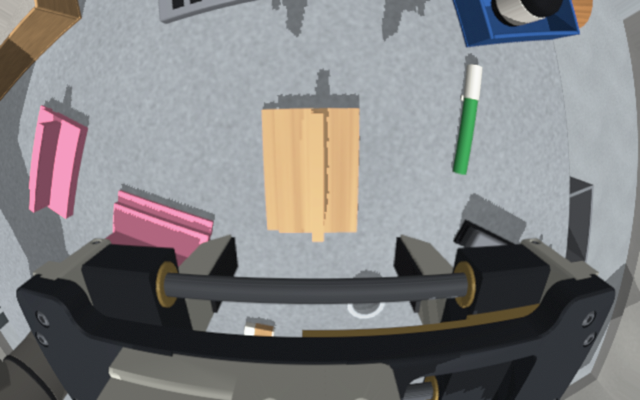

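The wrist view shows the rail top running between about (318,110) and (318,240), and the slab's far edge at columns 357–359. The fingers are centred on about column 317.

```bash
python3 -c "
from h import *
s=robot.observe()
P=lambda u,v,z:wplane((u,v),z,s)
L=[('rail',P(317.5,111,.054),P(319,240,.054)),('slabfar',P(359,108,.018),P(357,232,.018)),('tongue',P(263,109,.009),P(268,231,.009))]
for n,a,b in L: print(n,a,b,np.linalg.norm(a-b),'yaw',np.arctan2(-(a-b)[0],(a-b)[1]),(a+b)/2)
"
```

```text
rail [0.6013 0.2513 0.054 ] [0.5683 0.125  0.054 ] 0.13059201247377644 yaw -0.2552669821467303 [0.5848 0.1882 0.054 ]
slabfar [0.6448 0.243  0.018 ] [0.6097 0.1069 0.018 ] 0.14054247802069722 yaw -0.25273788465211366 [0.6273 0.175  0.018 ]
tongue [0.5452 0.2696 0.009 ] [0.5079 0.1324 0.009 ] 0.1422452748831813 yaw -0.26573003199423995 [0.5266 0.201  0.009 ]
```

Call:
apply_moves(plan=[[-0.0095,0.03,0.0026,0,-0.5,0,-0.2],[-0.0095,0.07,0.0026,0,-0.5,0,-0.2],[-0.0095,0.11,0.0026,0,-0.5,0,-0.2],[-0.0095,0.145,0.0026,0,-0.5,0,-0.2],[-0.0095,0.165,0.0026,0,-0.5,0,-0.2]])

```text
time: 3.38
tool_pos: [0.5831, 0.1881, 0.0337]
tool_rot: [-1.573, -0.001, -1.829]
contact_force: [0.4, 0.3, 1.1]
opening: 0.0552
```

Call:
apply_moves(plan=[[0,0,0,0,0,0,-0.2],[0,0,0,0,0,0,-0.2],[0,0,0,0,0,0,0.2],[0,0,0,0,0,0,1],[0,0,0,0,0,0,1]], squeeze=20)

```text
time: 4.0
tool_pos: [0.5843, 0.1884, 0.0362]
tool_rot: [-1.57, 0.0, -1.829]
contact_force: [-0.1, 0.9, -0.3]
opening: 0.0294
```

Call:
apply_moves(plan=[[0,0,0,0,0,0,1],[0,0,0,0,0,0,1],[0,0,0,0,0,0,1],[0,0,0,0,0,0,1],[0,0,0,0,0,0,1]], squeeze=35)

```text
time: 4.62
tool_pos: [0.5839, 0.1884, 0.0357]
tool_rot: [-1.571, -0.0, -1.829]
contact_force: [-0.9, -0.0, 1.8]
opening: 0.0117
```

Call:
apply_moves(plan=[[0,-0.01,0,0,0,0,1],[0,-0.05,0,0,0,0,1],[0,-0.1,0,0,0,0,1],[0.03,-0.15,0.005,0,0,0,1],[0.07,-0.19,0.011,0,0,0,1]])

```text
time: 5.25
tool_pos: [0.5769, 0.1178, 0.2281]
tool_rot: [-1.569, 0.001, -1.828]
contact_force: [0.4, 0.2, -2.8]
opening: 0.0117
```

Call:
apply_moves(plan=[[0.05,-0.02,0.008,0,-2,0,1],[0.1,-0.04,0.016,0,-4,0,1],[0.15,-0.05,0.024,0,-6,0,1],[0.2,-0.05,0.032,0,-8,0,1],[0.25,-0.05,0.04,0,-10,0,1]])

```text
time: 5.88
tool_pos: [0.551, -0.1356, 0.2762]
tool_rot: [-1.57, -0.0, -1.654]
contact_force: [1.6, -0.3, -3.3]
opening: 0.0118
```

```bash
python3 -c "
from h import *
rel([.53,-.36,.28],boardR(-.063))"
```

```text
t 5.875 pos [ 0.551  -0.1356  0.2762] open 0.011806326659352249 F [ 1.5922 -0.2711 -3.3205]
shift mm [225.3872  -3.698   -2.407 ] turn [-0.0338 -1.136   0.0169]
```

Call:
apply_moves(plan=[[0.05,0,0,0,-1,0,1],[0.1,0,-0.001,0,-1,0,1],[0.15,0,-0.002,0,-1,0,1],[0.2,0,-0.002,0,-1,0,1],[0.22,0,-0.002,0,-1,0,1]])

```text
time: 6.5
tool_pos: [0.5301, -0.3557, 0.2754]
tool_rot: [-1.571, -0.0, -1.64]
contact_force: [0.2, -1.0, -2.2]
opening: 0.0118
```

Call:
apply_moves(plan=[[0,0,0,0,0,0,1],[0,0,0,0,0,0,1],[0,0,0,0,0,0,1],[0,0,0,0,0,0,1],[0,0,0,0,0,0,1]])

```text
time: 7.12
tool_pos: [0.5313, -0.3525, 0.2759]
tool_rot: [-1.571, -0.0, -1.637]
contact_force: [0.8, -0.4, -3.4]
opening: 0.0118
```

```bash
python3 -c "
from h import *
im=cams.read_camera('wrist');cv2.imwrite('pics/w3.png',im)
rel([.53,-.36,.28],boardR(-.063))"
```

```text
t 7.175 pos [ 0.5313 -0.3527  0.2759] open 0.011734796833473974 F [-0.55    0.3172 -2.6531]
shift mm [ 7.392  -4.1248 -0.7675] turn [-0.0097 -0.1712  0.008 ]
```

View pics/w3.png

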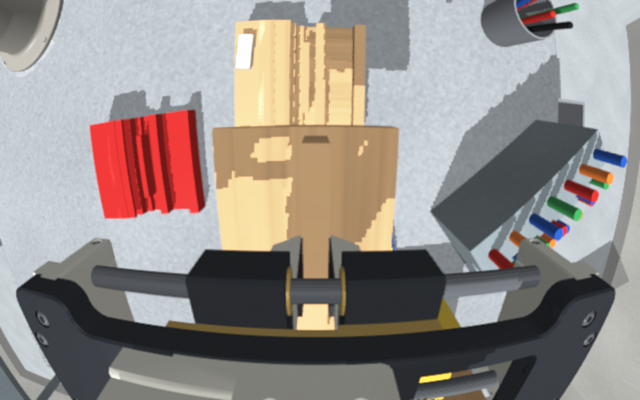

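The stand is at columns 235–367, rows 20–127, beyond the held board, whose left (tongue) edge is at column ~215. I'll zoom in on the stand.

```bash
python3 -c "
from h import *
im=cv2.imread('pics/w3.png')
cv2.imwrite('pics/crop3.png',cv2.resize(im[12:132,225:375],None,fx=5,fy=5,interpolation=cv2.INTER_CUBIC))"
```

```text
(no output)
```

View pics/crop3.png

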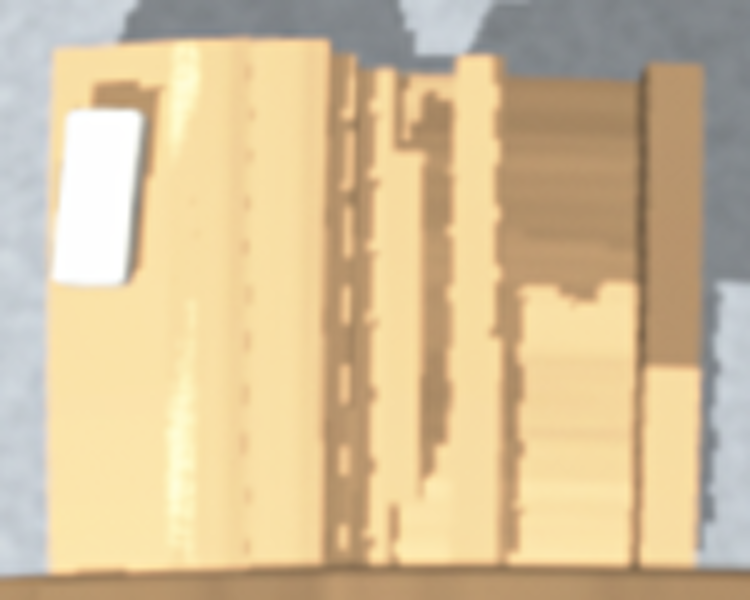

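```bash
python3 -c "
from h import *
s=robot.observe()
P=lambda u,v,z:wplane((225+u/5-.4,12+v/5-.4),z,s)
yaw=-.063;ex=np.array([np.cos(yaw),np.sin(yaw),0]);ey=np.array([-ex[1],ex[0],0])
for n,a,b,z in (('deck near',(55,60),(50,550),.048),('seam',(246,60),(248,550),.048),('lip',(330,50),(326,550),.048),('ridge out',(421,160),(421,480),.0342),('bar2 in',(458,60),(455,550),.03),('bar2 out',(502,60),(502,550),.03),('far in',(647,70),(638,560),.03),('far out',(704,70),(698,560),.03)):
    a=P(*a,z);b=P(*b,z);m=(a+b)/2;print(n,a,b,'yaw',round(np.arctan2(-(a-b)[0],(a-b)[1]),4),'ex,ey(mid)',m@ex,m@ey, 'at y-.2305', )
    # x where line crosses ey ref
for n,p,z in (('deck L corner',(55,48),.048),('deck lip corner',(330,40),.048),('bar2 c',(458,55),.03),('far c',(704,65),.03)):
    q=P(*p,z);print(n,q,q@ey, (q@ey)-.072)
for n,p,z in (('ridge end',(421,152),.0342),('ridge end2',(421,500),.0342)):
    q=P(*p,z);print(n,q,q@ey)
# board in hand
for p in ((213,129),(397,129),(303,140),(330,140)): print(wplane(p,.2759-.018 if p[1]<135 else .2759+.018,s)-s['tool_pos'])
"
```

```text
deck near [ 0.4472 -0.1589  0.048 ] [ 0.437  -0.2824  0.048 ] yaw -0.0826 ex,ey(mid) 0.45510857014831907 -0.1924142477750734 at y-.2305
seam [ 0.4941 -0.1657  0.048 ] [ 0.4861 -0.2874  0.048 ] yaw -0.066 ex,ey(mid) 0.5033734791161684 -0.19522358282033728 at y-.2305
lip [ 0.5144 -0.1652  0.048 ] [ 0.5049 -0.289   0.048 ] yaw -0.0764 ex,ey(mid) 0.5229270159807821 -0.19458408056538537 at y-.2305
ridge out [ 0.5341 -0.1924  0.0342] [ 0.5286 -0.2738  0.0342] yaw -0.0677 ex,ey(mid) 0.544958967518746 -0.19918277377432347 at y-.2305
bar2 in [ 0.5451 -0.1653  0.03  ] [ 0.5358 -0.2921  0.03  ] yaw -0.073 ex,ey(mid) 0.553746312236404 -0.19421748884332707 at y-.2305
bar2 out [ 0.556 -0.166  0.03 ] [ 0.5476 -0.2928  0.03  ] yaw -0.0664 ex,ey(mid) 0.5651409205714159 -0.1942097302708351 at y-.2305
far in [ 0.5922 -0.17    0.03  ] [ 0.5818 -0.2973  0.03  ] yaw -0.0819 ex,ey(mid) 0.6005354739426657 -0.19622465494181798 at y-.2305
far out [ 0.6067 -0.1702  0.03  ] [ 0.5971 -0.2979  0.03  ] yaw -0.075 ex,ey(mid) 0.6154767606164562 -0.19570823694650524 at y-.2305
deck L corner [ 0.4473 -0.1557  0.048 ] -0.12723295437636192 -0.1992329543763619
deck lip corner [ 0.5145 -0.1626  0.048 ] -0.12989519886067216 -0.20189519886067214
bar2 c [ 0.5451 -0.164   0.03  ] -0.12930582159802706 -0.20130582159802707
far c [ 0.6068 -0.1688  0.03  ] -0.13028948676429064 -0.20228948676429065
ridge end [ 0.5342 -0.1903  0.0342] -0.15631756190124999
ridge end2 [ 0.5282 -0.2788  0.0342] -0.2449678627531181
[-0.0516  0.0717 -0.018 ]
[ 0.0484  0.0644 -0.018 ]
[-0.001   0.0647  0.018 ]
[0.0102 0.0639 0.018 ]
```

The edging appears to sit about +5 mm out. I'll compute the approach to a standoff, tilted.

```bash
cat >> h.py <<'E'
G0=np.array([.4953,-.2328,.033]);YAW=-.067
def off(th): 
    c,s=np.cos(th),np.sin(th);return np.array([-.060*c+.032*s,-.001,-.060*s-.032*c])
def go(tx,tz,deg):   # tongue point at (tx,tz) mm from nominal groove, tilt deg
    th=np.radians(deg);p=G0+R.from_euler("z",YAW).apply(np.array([tx/1e3,0,tz/1e3])-off(th));rel(p,boardR(YAW,th))
def where():
    s=robot.observe();R0=R.from_euler("xyz",s["tool_rot"]).as_matrix();Z=R0[:,2];th=np.arcsin(Z[2]);yaw=np.arctan2(Z[1],Z[0])
    T=s["tool_pos"]+R.from_euler("z",yaw).apply(off(th))-G0
    print("T mm",1e3*R.from_euler("z",-YAW).apply(T),"tilt",np.degrees(th),"yaw",yaw,"F",R.from_euler("z",-YAW).apply(s["contact_force"]),"M",s["torque"],"open",s["opening"],"t",s["time"])
E
python3 -c "
from h import *
where();go(45,45,17.5)"
```

```text
T mm [ -16.0947 -118.2599  210.8642] tilt 0.00966490107539793 yaw -0.06598754588480256 F [-0.57    0.2797 -2.6531] M [ 0.0077 -0.0701  0.0226] open 0.011734796833473974 t 7.175
t 7.175 pos [ 0.5313 -0.3527  0.2759] open 0.011734796833473974 F [-0.55    0.3172 -2.6531]
shift mm [-118.1707  149.3047   48.796 ] turn [17.4903  0.0588 -0.0009]
```

Call:
apply_moves(plan=[[-0.04,0.0,0.02,6,0,0,1],[-0.08,0.01,0.049,12,0,0,1],[-0.118,0.04,0.049,17.5,0,0,1],[-0.118,0.08,0.049,17.5,0,0,1],[-0.118,0.11,0.049,17.5,0,0,1]])

```text
time: 7.8
tool_pos: [0.5871, -0.2375, 0.1645]
tool_rot: [-1.267, 0.0, -1.636]
contact_force: [0.0, -0.1, -2.3]
opening: 0.0121
```

Call:
apply_moves(plan=[[0,0,0,0,0,0,1],[0,0,0,0,0,0,1],[0,0,0,0,0,0,1],[0,0,0,0,0,0,1],[0,0,0,0,0,0,1]])

```text
time: 8.43
tool_pos: [0.588, -0.2387, 0.1663]
tool_rot: [-1.265, -0.001, -1.637]
contact_force: [-0.1, 0.2, -2.6]
opening: 0.0116
```

```bash
python3 -c "
from h import *
where();go(30,12,17.5)"
```

```text
T mm [45.3157 -0.708  84.6879] tilt 17.543062704760402 yaw -0.06631973079104751 F [-0.1106  0.1548 -2.566 ] M [ 0.0163  0.2502 -0.0107] open 0.011553005873115144 t 8.425
t 8.425 pos [ 0.588  -0.2387  0.1663] open 0.011553005873115144 F [-0.1     0.1618 -2.566 ]
shift mm [ -0.7221  64.7358 -36.488 ] turn [-0.0431  0.0372  0.0202]
```

Call:
apply_moves(plan=[[0,0.02,-0.01,0,0,0,1],[0,0.04,-0.02,0,0,0,1],[0,0.055,-0.03,0,0,0,1],[0,0.0645,-0.0365,0,0,0,1],[0,0.0645,-0.0365,0,0,0,1]])

```text
time: 9.05
tool_pos: [0.5721, -0.2374, 0.0926]
tool_rot: [-1.267, 0.001, -1.638]
contact_force: [-0.2, 0.2, -2.3]
opening: 0.0118
```

Call:
apply_moves(plan=[[0,0,0,0,0,0,1],[0,0,0,0,0,0,1],[0,0,0,0,0,0,1],[0,0,0,0,0,0,1],[0,0,0,0,0,0,1]])

```text
time: 9.68
tool_pos: [0.5725, -0.2376, 0.0933]
tool_rot: [-1.265, -0.0, -1.637]
contact_force: [0.3, 0.8, -3.4]
opening: 0.0119
```

```bash
python3 -c "
from h import *
a=cams.read_camera('side');b=cams.read_camera('top')
where();go(15,2.5,17.5)
a=cv2.resize(a[130:200,260:345],None,fx=5,fy=5,interpolation=2)
cv2.imwrite('pics/s4.png',a)"
```

```text
T mm [29.6936 -0.5958 11.66  ] tilt 17.500153841158987 yaw -0.0665113302568581 F [-0.5119 -0.2512 -3.6733] M [ 0.0007  0.2788 -0.0137] open 0.011650927929342973 t 9.775
t 9.775 pos [ 0.5724 -0.2375  0.0932] open 0.011650927929342973 F [-0.5276 -0.2163 -3.6733]
shift mm [ -0.58     4.3179 -16.7672] turn [-0.0002  0.0267 -0.0047]
```

View pics/s4.png

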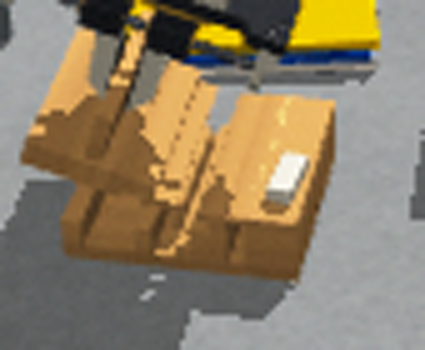

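The side crop shows the tilted board above the bearers, with the tongue edge close to the deck lip and the ends roughly in line. I'll go in slowly now.

Call:
apply_moves(plan=[[0,0.001,-0.003,0,0,0,1],[0,0.002,-0.007,0,0,0,1],[0,0.003,-0.011,0,0,0,1],[0,0.004,-0.015,0,0,0,1],[0,0.0041,-0.0166,0,0,0,1]])

```text
time: 10.4
tool_pos: [0.5575, -0.2365, 0.0841]
tool_rot: [-1.266, 0.0, -1.638]
contact_force: [-0.1, -0.2, -3.5]
opening: 0.0118
```

Call:
apply_moves(plan=[[0,0,0,0,0,0,1],[0,0,0,0,0,0,1],[0,0,0,0,0,0,1],[0,0,0,0,0,0,1],[0,0,0,0,0,0,1]])

```text
time: 11.02
tool_pos: [0.5579, -0.2366, 0.0843]
tool_rot: [-1.265, -0.0, -1.637]
contact_force: [0.7, -0.1, -2.1]
opening: 0.0115
```

```bash
python3 -c "
from h import *
where();go(12,2,17.5);go(9,1.5,17.5)"
```

```text
T mm [15.1333 -0.5982  2.7819] tilt 17.50214224448359 yaw -0.06643864637558121 F [ 0.6846 -0.1042 -2.1478] M [-0.0642  0.3102  0.0119] open 0.011544707289908097 t 11.025
t 11.025 pos [ 0.5579 -0.2366  0.0843] open 0.011544707289908097 F [ 0.6761 -0.1498 -2.1478]
shift mm [-0.5732 -0.1941 -3.2213] turn [-0.0021  0.0307 -0.0034]
t 11.025 pos [ 0.5579 -0.2366  0.0843] open 0.011544707289908097 F [ 0.6761 -0.1498 -2.1478]
shift mm [-0.5748 -0.6195 -6.2328] turn [-0.0021  0.0307 -0.0034]
```

Call:
apply_moves(plan=[[-0.0003,0,-0.0008,0,0,0,1],[-0.0005,-0.0001,-0.0016,0,0,0,1],[-0.0005,-0.0002,-0.0024,0,0,0,1],[-0.0005,-0.0002,-0.0032,0,0,0,1],[-0.0005,-0.0002,-0.0032,0,0,0,1]])

```text
time: 11.65
tool_pos: [0.5547, -0.2359, 0.0835]
tool_rot: [-1.265, -0.0, -1.637]
contact_force: [-0.0, 0.6, -3.0]
opening: 0.0116
```

```bash
python3 -c "
from h import *
where();go(9,1.5,17.5)"
```

```text
T mm [11.9074 -0.1226  1.9687] tilt 17.496772897948475 yaw -0.06660601808223614 F [-0.0592  0.5544 -3.0276] M [ 0.0053  0.2183 -0.014 ] open 0.011643180421189177 t 11.65
t 11.65 pos [ 0.5547 -0.2359  0.0835] open 0.011643180421189177 F [-0.022   0.5571 -3.0276]
shift mm [-0.105  -0.4304 -2.9151] turn [ 0.0032  0.0215 -0.0048]
```

Call:
apply_moves(plan=[[0,-0.0001,-0.0007,0,0,0,1],[0,-0.0002,-0.0014,0,0,0,1],[0,-0.0003,-0.002,0,0,0,1],[0,-0.0003,-0.002,0,0,0,1],[0,-0.0003,-0.002,0,0,0,1]])

```text
time: 12.28
tool_pos: [0.5529, -0.2358, 0.0833]
tool_rot: [-1.265, -0.0, -1.637]
contact_force: [0.2, 0.8, -2.6]
opening: 0.0119
```

```bash
python3 -c "
from h import *
where();go(8,1.0,17.5)"
```

```text
T mm [10.0262 -0.1245  1.7114] tilt 17.505620817687845 yaw -0.06642907568809914 F [ 0.1331  0.7979 -2.5794] M [-0.0138  0.2033 -0.021 ] open 0.011886050422869502 t 12.275
t 12.275 pos [ 0.5529 -0.2358  0.0833] open 0.011886050422869502 F [ 0.1862  0.7872 -2.5794]
shift mm [-0.0985  0.0751 -2.1426] turn [-0.0056  0.0312 -0.0006]
```

Call:
apply_moves(plan=[[0,0,-0.0005,0,0,0,1],[0,0,-0.001,0,0,0,1],[0,-0.0001,-0.0015,0,0,0,1],[0,-0.0001,-0.002,0,0,0,1],[0,-0.0001,-0.002,0,0,0,1]])

```text
time: 12.9
tool_pos: [0.5508, -0.2356, 0.0827]
tool_rot: [-1.265, -0.0, -1.637]
contact_force: [0.5, -0.7, -4.1]
opening: 0.0122
```

```bash
python3 -c "
from h import *
where();go(6,.7,17.5)"
```

```text
T mm [ 7.9945 -0.1088  1.1825] tilt 17.49829127438021 yaw -0.0664676303088164 F [ 0.5837 -0.6896 -4.0574] M [ 0.025   0.2273 -0.    ] open 0.012162628098791348 t 12.9
t 12.9 pos [ 0.5508 -0.2356  0.0827] open 0.012162628098791348 F [ 0.5363 -0.7271 -4.0574]
shift mm [-0.0845 -0.1412 -2.0477] turn [ 0.0017  0.0291 -0.0049]
```

Call:
apply_moves(plan=[[0,0,-0.0004,0,0,0,1],[0,0,-0.0008,0,0,0,1],[0,0,-0.0012,0,0,0,1],[0,0,-0.0016,0,0,0,1],[0,0,-0.0016,0,0,0,1]])

```text
time: 13.52
tool_pos: [0.5497, -0.2357, 0.0825]
tool_rot: [-1.265, -0.0, -1.638]
contact_force: [1.6, 0.6, -1.9]
opening: 0.0121
```

```bash
python3 -c "
from h import *
where();go(5,.7,17.5)"
```

```text
T mm [ 6.8848 -0.2768  0.8927] tilt 17.547445345283183 yaw -0.06668917004107765 F [ 1.5542  0.7383 -1.8739] M [-0.0158 -0.1376 -0.1404] open 0.012118600605698889 t 13.525
t 13.525 pos [ 0.5497 -0.2357  0.0825] open 0.012118600605698889 F [ 1.6002  0.6326 -1.8739]
shift mm [-0.2624 -0.3348 -1.8284] turn [-0.0474  0.017   0.0195]
```

Call:
apply_moves(plan=[[0,0,-0.0003,0,0,0,1],[0,0,-0.0006,0,0,0,1],[0,-0.0001,-0.0008,0,0,0,1],[0,-0.0001,-0.0008,0,0,0,1],[0,-0.0001,-0.0008,0,0,0,1]])

```text
time: 14.15
tool_pos: [0.5492, -0.2358, 0.0826]
tool_rot: [-1.264, -0.001, -1.638]
contact_force: [5.9, 0.5, -1.2]
opening: 0.0117
```

```bash
python3 -c "
from h import *
where();go(5,.7,17.5)"
```

```text
T mm [ 6.4797 -0.4301  0.9405] tilt 17.59398719485754 yaw -0.06673970644211678 F [ 5.8243  0.858  -1.1704] M [-0.0877 -0.8439 -0.3374] open 0.011732903561398394 t 14.15
t 14.15 pos [ 0.5492 -0.2358  0.0826] open 0.011732903561398394 F [ 5.8687  0.4662 -1.1704]
shift mm [-0.418  -0.1198 -1.4304] turn [-0.094   0.0142  0.0444]
```

Contact of about 5.8 N, with T at x≈6.5. That fits the back wall, since vision put the edging about 5 mm out. The moment says the +y end touches first, so I'll trim yaw by about 0.4° and push again lightly.

Call:
apply_moves(plan=[[0,0,0,0,0.2,-0.06,1],[0,0,0,0,0.4,-0.12,1],[0,0,-0.0003,0,0.4,-0.12,1],[0,0,-0.0005,0,0.4,-0.12,1],[0,0,-0.0005,0,0.4,-0.12,1]])

```text
time: 14.78
tool_pos: [0.549, -0.236, 0.0826]
tool_rot: [-1.263, -0.001, -1.645]
contact_force: [6.5, -1.5, -1.4]
opening: 0.0116
```

```bash
python3 -c "
from h import *
where()"
```

```text
T mm [ 6.2771 -0.3038  0.9432] tilt 17.627608486328402 yaw -0.07371939417699133 F [ 6.6135 -1.0422 -1.3917] M [-0.1508 -1.0131 -0.1291] open 0.011606153172497406 t 14.775
```

Call:
apply_moves(plan=[[0,0.00105,0.00055,-1,0,0,1],[0,0.0021,0.0011,-2,0,0,1],[0,0.0032,0.0016,-3,0,0,1],[0,0.00425,0.0021,-4,0,0,1],[0,0.00425,0.0021,-4,0,0,1]])

```text
time: 15.4
tool_pos: [0.552, -0.2361, 0.0789]
tool_rot: [-1.334, -0.001, -1.644]
contact_force: [5.2, -2.0, -0.2]
opening: 0.0117
```

```bash
python3 -c "
from h import *
where()"
```

```text
T mm [ 6.0236 -0.1899  0.7309] tilt 13.579370671959683 yaw -0.07332831574069935 F [ 5.3674 -1.6939 -0.1645] M [-0.3088 -0.8291 -0.2007] open 0.011682686570294726 t 15.4
```

Call:
apply_moves(plan=[[0,0.00105,0.0005,-1,0,0,1],[0,0.002,0.001,-2,0,0,1],[0,0.0031,0.0015,-3,0,0,1],[0,0.00415,0.002,-4,0,0,1],[0,0.00415,0.002,-4,0,0,1]])

```text
time: 16.02
tool_pos: [0.5547, -0.2363, 0.0752]
tool_rot: [-1.404, -0.001, -1.644]
contact_force: [4.4, -2.9, -0.5]
opening: 0.012
```

```bash
python3 -c "
from h import *
where()"
```

```text
T mm [ 5.6987 -0.1717  0.6377] tilt 9.568403556406908 yaw -0.07341760591847155 F [ 4.5922 -2.5945 -0.5421] M [-0.3446 -0.8035 -0.2128] open 0.012015438851057797 t 16.025
```

Call:
apply_moves(plan=[[0,0.00105,0.0005,-1,0,0,1],[0,0.002,0.001,-2,0,0,1],[0,0.0031,0.0015,-3,0,0,1],[0,0.0041,0.0019,-4,0,0,1],[0,0.0041,0.0019,-4,0,0,1]])

```text
time: 16.65
tool_pos: [0.5572, -0.2365, 0.0713]
tool_rot: [-1.474, -0.001, -1.644]
contact_force: [5.2, -2.4, -0.8]
opening: 0.0115
```

```bash
python3 -c "
from h import *
where();go(5.3,1,0)"
```

```text
T mm [ 5.3493 -0.1844  0.6033] tilt 5.5561281365667385 yaw -0.07345663626124047 F [ 5.3805 -2.0068 -0.7603] M [-0.4019 -0.8307 -0.1382] open 0.011482757056412352 t 16.65
t 16.65 pos [ 0.5572 -0.2365  0.0713] open 0.011482757056412352 F [ 5.2341 -2.3626 -0.7603]
shift mm [-0.5757  5.5586  2.7968] turn [-5.556  -0.3718  0.0613]
```

Call:
apply_moves(plan=[[0,0.001,0.0005,-1,0,0,1],[0,0.002,0.001,-2,0,0,1],[0,0.003,0.0015,-3,0,0,1],[0,0.004,0.0019,-4,0,0,1],[0,0.004,0.0019,-4,0,0,1]])

```text
time: 17.27
tool_pos: [0.5593, -0.2366, 0.0672]
tool_rot: [-1.544, -0.001, -1.644]
contact_force: [5.7, -2.8, -1.8]
opening: 0.0114
```

```bash
python3 -c "
from h import *
where();go(5,1,0)"
```

```text
T mm [ 5.0023 -0.1627  0.6366] tilt 1.5359490052000595 yaw -0.07343726933113974 F [ 5.8747 -2.3821 -1.813 ] M [-0.4349 -0.9004 -0.173 ] open 0.011387887219051582 t 17.275
t 17.275 pos [ 0.5593 -0.2366  0.0672] open 0.011387887219051582 F [ 5.7021 -2.7701 -1.813 ]
shift mm [-0.5497  1.2559  0.8349] turn [-1.5358 -0.3693  0.0409]
```

Tilt is 1.5° with no hang-up. I'll finish the last part gently.

Call:
apply_moves(plan=[[0,0.0005,0.0002,-0.5,0,0,1],[0,0.001,0.0005,-1,0,0,1],[0,0.0014,0.0007,-1.5,0,0,1],[0,0.0014,0.0007,-1.5,0,0,1],[0,0.0014,0.0007,-1.5,0,0,1]])

```text
time: 17.9
tool_pos: [0.56, -0.2367, 0.0658]
tool_rot: [-1.57, -0.001, -1.645]
contact_force: [5.6, -2.5, -2.3]
opening: 0.0118
```

```bash
python3 -c "
from h import *
where()
a=cams.read_camera('side')
cv2.imwrite('pics/s5.png',cv2.resize(a[125:205,250:350],None,fx=6,fy=6,interpolation=2))"
```

```text
T mm [ 4.8299 -0.1625  0.7793] tilt 0.06138457046149262 yaw -0.07375847446637346 F [ 5.7818 -2.1421 -2.3188] M [-0.5257 -1.1026 -0.2085] open 0.011811899391045691 t 17.9
```

View pics/s5.png

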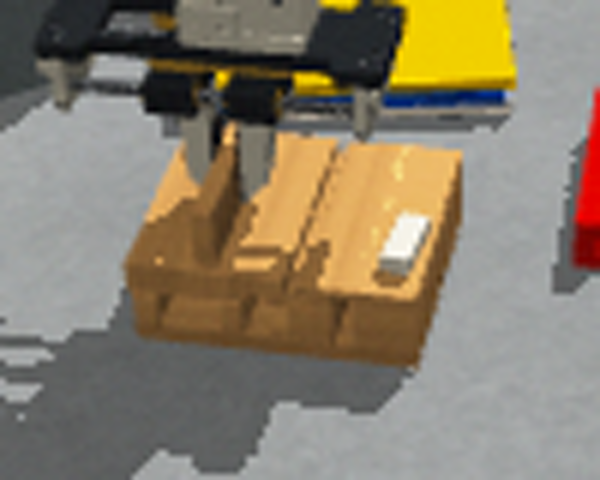

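It lies flat, with its ends in line with the deck. Next I'll press down slightly to confirm seating and relieve the push.

Call:
apply_moves(plan=[[0,0.0004,0,0,0,0,1],[0,0.0008,0,0,0,0,1],[0,0.0008,0.0004,0,0,0,1],[0,0.0008,0.0008,0,0,0,1],[0,0.0008,0.0008,0,0,0,1]])

```text
time: 18.58
tool_pos: [0.5601, -0.2368, 0.0657]
tool_rot: [-1.572, -0.001, -1.645]
contact_force: [-0.6, -3.1, 5.7]
opening: 0.012
```

```bash
python3 -c "
from h import *
where()"
```

```text
T mm [ 4.8945 -0.2088  0.7454] tilt -0.041048814845708353 yaw -0.07374822446351352 F [-0.3899 -3.1783  5.708 ] M [-0.5792 -0.1032 -0.1723] open 0.011996019113038919 t 18.575
```

Call:
apply_moves(plan=[[0,-0.0005,0,0,0,0,1],[0,-0.0005,0,0,0,0,0.6],[0,-0.0005,0,0,0,0,0.3],[0,-0.0005,0,0,0,0,0.3],[0,-0.0005,0,0,0,0,0.3]])

```text
time: 19.2
tool_pos: [0.5604, -0.2361, 0.0656]
tool_rot: [-1.571, 0.0, -1.644]
contact_force: [0.3, -0.1, 0.0]
opening: 0.0322
```

Call:
apply_moves(plan=[[0,0,0,0,0,0,0.3],[0,-0.01,0,0,0,0,0.3],[0,-0.03,0,0,0,0,0.3],[0,-0.07,0,0,0,0,0.3],[0,-0.12,0,0,0,0,0.3]])

```text
time: 19.82
tool_pos: [0.5601, -0.2361, 0.1869]
tool_rot: [-1.572, 0.001, -1.645]
contact_force: [0.7, -1.0, 0.5]
opening: 0.0321
```

Call:
apply_moves(plan=[[0.03,-0.02,0,0,0,0,0.3],[0.06,-0.04,0,0,0,0,0.3],[0.1,-0.06,0,0,0,0,0.3],[0.13,-0.07,0,0,0,0,0.3],[0.13,-0.07,0,0,0,0,0.3]])

```text
time: 20.45
tool_pos: [0.5506, -0.3682, 0.257]
tool_rot: [-1.569, -0.002, -1.647]
contact_force: [0.4, -0.3, -0.5]
opening: 0.032
```

Call:
apply_moves(plan=[[0,0,0,0,0,0,0.3],[0,0,0,0,0,0,0.3],[0,0,0,0,0,0,0.3],[0,0,0,0,0,0,0.3],[0,0,0,0,0,0,0.3]])

```text
time: 21.08
tool_pos: [0.5511, -0.3658, 0.2558]
tool_rot: [-1.571, 0.0, -1.644]
contact_force: [-0.6, 0.3, 0.2]
opening: 0.032
```

```bash
python3 -c "
from h import *
a=cams.read_camera('side');w=cams.read_camera('wrist');s=robot.observe();print(s['tool_pos'],s['opening'],s['contact_force'],s['time'])
cv2.imwrite('pics/e6.png',w)
a=cv2.resize(a[125:205,250:350],None,fx=4,fy=4,interpolation=2);w=cv2.resize(w[0:160,200:400],None,fx=2,fy=2,interpolation=2)
cv2.imwrite('pics/end.png',np.hstack([a,w]))"
```

```text
[ 0.5511 -0.3659  0.2557] 0.03232159926609615 [-0.6618 -0.119   0.6457] 21.175
```

View pics/end.png

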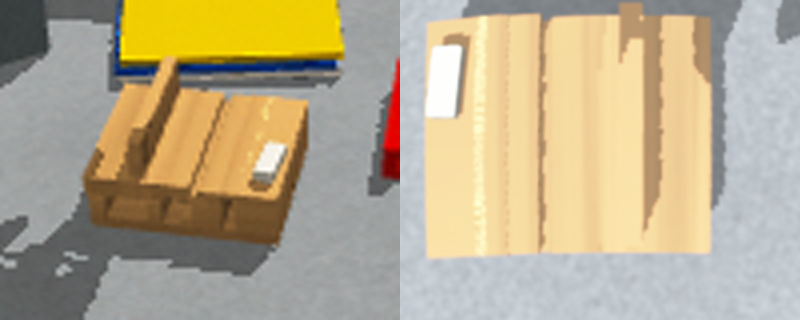

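The board is flat and flush with the deck, its ends are in line, and the deck eraser hasn't moved. I'm handing in.

```bash
python3 -c "
from cell import robot
print(robot.hand_in())"
```

```text
the job is handed in; nothing more can be done
None
```

The board is in the stand, lying flat on the bearers with its tongue in the groove, and I let go of it and handed the job in at about 21 s of the 72 s. `robot.hand_in()` reports no verdict, so this rests on my own checks.

**What I did:**
- I gripped the rail, tilted the board 17.5°, and fed the tongue under the lip in 1.5–3 mm steps until it touched the back wall at about 6 N. The edging turned out to be roughly 5–6 mm out from nominal.
- The first contact was at one end only, so I turned the board about 0.4° to even it out. I then lowered it about the tongue with a light push and released it.

**Last checks:**
- **Position:** just before release the tongue point worked out at 4.9 mm out, −0.2 mm along and 0.75 mm above the nominal groove point, with tilt about 0°. The limits are 9, 8 and 3 mm.
- **Force:** the highest reading was about 8 N, on the light downward press that confirmed seating. The limit is 25 N.
- **Pictures:** after release, the side and wrist views show the board flush with the deck and its ends in line. The eraser on the deck had not moved.

**Less certain:**
- **Yaw:** the top camera put the stand at −0.063 rad and the wrist camera at −0.074. Feel settled it near −0.074.
- **Drift:** my computed tongue position moved about 1.4 mm inward during lowering, probably from a small error in the assumed grip.
- **Not checked:** I did not pull on the board to test the lock, or re-measure the objects on the counter.

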